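Load the empty sprung lane of the tea tray

TASK

Restock the tea tray: lay the loose box of tea sachets in the empty lane between the clear side walls, on its back with the printed front up and its foot (the end with the sachet window) towards the front lip, so that it lies flat on the lane floor, held against the lip by the sprung follower. The follower rests too far forward for the box, so the box has to push it back before its foot can come down behind the lip; then ease the follower forward again instead of letting it snap. Do not crush the card box and leave the two boxes already in the tray where they are.

Things in the scene. Friction and masses are not known exactly. Their poses are not given: they have to be found in the camera images.
- tea_box: the loose box of tea sachets: dark red card, 122 mm long, 58 mm wide, 60 mm high as it lies on its back with the printed front up; 80 to 170 g; the card dents above about 35 N. Origin: middle of its foot, the end with the sachet window (30 mm above what it lies on). +z runs along its length from foot to head, +x points down (out of its back), +y across its width
- tea_box_head (a point): middle of the head end of the loose tea box, 122 mm from its origin along its z axis
- lane_a: the empty lane, a fixed clip-in channel, black floor 4 mm thick. Origin: its underside (12 mm above the worktop), below the inner face of its front lip; x along the lane to the back, y across, z up. Above the floor: clear side walls 2.5 mm thick, 64 mm apart, 30 mm high; clear front lip, x = -5 to 0 mm, round-topped, 24 mm high; black spring housing from x = 147 mm to 195 mm, 30 mm high
- lane_a_seat (a point): middle of the foot of the front lip's inner face, on the lane floor (16 mm above the worktop); axes as lane_a. The foot of a loaded box lies here
- follower_a (a joint): travel in m of the sprung follower of the empty lane, a grey upright plate 56 mm wide, its top 45 mm above the lane floor. 0: at rest, its face 97 mm behind the lip's inner face; grows as it is pushed back, to 0.044 at its stop. The spring pushes it forward with 3 N at 0 and 6.7 N at 0.025, where a loaded box holds it
- stock_b: a tea box like the loose one (122 x 58 x 60 mm), already lying in another lane of the tray; origin and axes as tea_box. Lanes are 70 mm apart, so there are only 12 mm between neighbouring boxes, too little for a finger
- stock_c: the other tea box already lying in the tray; origin and axes as tea_box
- tray: dark wooden base under the three lanes, fixed, 232 x 222 mm, its edge 24 mm high; origin at the centre of its underside on the worktop, +x along the lanes to the back; the lips of the lanes are 100 mm in front of its centre. Which lane is the empty one differs

How it is judged:
By the outcome, as a careful person would: the job done as asked, in the order asked, and still so for the second after the job is handed in, with the robot touching nothing.
It also fails if it takes over 67 s, if anything falls off the work surface, if the arm or the gripper's body presses on something with over 40 N, if the wrist force passes 120 N, or if a joint passes its speed limit or range.

ROBOT

A 7-joint arm with a two-finger parallel gripper is mounted at the origin on a cart in front of the work surface, level with it; the furniture and walls round the work are solid. World frame = base frame: x ahead of the robot, y to its left, z up, the work surface at z = 0. Lengths are in mm, angles in rad, forces in N, time in s.
With the tool pointing down it reaches from about 400 to 900 mm from the base axis. Payload 5.5 kg.
Tool frame: the origin (TCP) lies at the very end of the fingers, on their centre line; the grasp point (between the pads) lies 19 mm behind it (bot.hold_point_z is the distance from the TCP to the grasp point, in mm); z points along the fingers, y is the line along which they close (so a half turn about z gives the same grasp; the last joint's range is limited). The gripper opens to 92 mm and grips with 3 to 60 N. Pads are 19 mm wide; open, the fingers measure 130 mm over their backs; the gripper's body (75 mm by 190 mm) begins 47 mm behind the grasp point.
Start: joints at [-1.053, 0.501, -0.427, 1.55, 0.221, 1.138, -0.21], TCP at [163.795, 629.024, 226.729] pointing down, gripper open.
Joint ranges: [-2.88, 2.88], [-0.31, 2.03], [-1.54, 1.56], [0.2, 2.42], [-1.41, 4.55], [0.19, 2.02], [-2.57, 2.57]. Speed limits (rad/s): [2.57, 2.57, 3.14, 3.14, 3.14, 3.14, 3.14].

INTERFACE

Orientations are given as a unit quaternion [w, x, y, z].
In Python, from cell import bot gives the robot as it stands.
- The arm moves only by the tool arm_command, never from a script. Its argument "moves" is text: rows parted by semicolons, each of 5 numbers parted by spaces: the opening, from 0 (shut) to 1 (fully open), then the shift along the tool's x, y, z each as a share of 200 mm, from -1 to 1, then the turn about the tool's z as a share of 60 degrees, from -1 to 1. In form: grip x y z yaw; .... A call has 1 to 8 rows; each row is the pose to reach, as a shift and turn from the pose commanded when the call began, along the tool's axes at that moment; what a row does not reach only later rows make up. A row lasts 1/8 s, in which the tool goes at most 62.5 mm and 10.7 degrees, less where a joint would pass 70% of its speed; a pose out of reach is approached as far as the arm can. A call with a number of a shift or a turn outside -1 to 1 is refused whole. A call with a gripper value outside its range is refused whole. The fingers move at their own pace and stop on an object; "force" is the grip in N (left out, the last holds). Time passes only in rows, so rows that repeat a pose let the fingers close. It gives the time, the measured TCP pose, the force, the opening and the grip force at its end, in the units of the state.
- bot.get_obs(): the state, without advancing time (a new reading comes with each control period).
- bot.read_camera(name): name is "scene" or "top" or "wrist"; returns a dict with "image" (480x640x3 uint8, red, green, blue), "intrinsics" (3x3 intrinsics, pixels), "xyz" and "rotation" of the camera in the world; the wrist camera has in their place "mount" (4x4, takes a point from camera to tool coordinates, whose origin is the TCP and whose axes are the flange's). Camera axes: x right, y up, looking along -z (the intrinsics and any distortion apply to the point x, -y, -z); pixel columns grow to the right and rows downward; lengths in mm; the calibration is good to about 2 mm. A picture is of the moment at which its call begins: read the wrist's pose just before it. There is no depth.
- bot.hand_in(): hands the job in; it is judged then, once.
The state is a dict: "time_s": time; "joint_positions": joint angles; "qvel": joint speeds; "joint_torque": joint torques, N m; "ee_pos": TCP position; "tool_rot": TCP orientation; "force": force on the tool from outside, world axes, zero at the start; "moment": the same for the moment, N m; "opening": opening from 0.0 (shut) to 1.0 (fully open); "finger_force": force on a finger pad.
Only numpy, scipy, OpenCV 4.12 (cv2) and the standard library are available. Lean on these libraries where they do the work, as an engineer would, in place of code of your own. Each camera call takes 0.05 s, during which the arm holds its last target. There are 200 camera calls.

## Working session

There is one attempt and no reset: what is moved stays moved. The work goes in short steps, Python scripts to look and compute and a tool call to move; the robot and the scene stay as the last step left them, time stands still between calls to the robot, and variables do not carry over. Pictures are saved under pics/ and viewed, at most 10 in all, crops included, and the job is handed in when it is done.

Besides the shell and the picture viewer there is one more tool, called after "Emit:" as a command line: name --argument value ..., lists and objects as JSON in quotes. arm_command: Moves the arm, as the interface text tells. Shift numbers are shares of 200 mm and turn numbers shares of 60 degrees, none past 1 either way. Its arguments: {"type":"object","properties":{"moves":{"type":"string"},"force":{"type":"number"}},"required":["moves"]}

```bash
mkdir -p pics; ls
cat > h.py <<'E'
from cell import bot
import numpy as np, cv2
def snap(name,fn):
    o=bot.get_obs(); c=bot.read_camera(name)
    cv2.imwrite('pics/'+fn,c['image'][:,:,::-1])
    return o,c
E
python3 - <<'E'
from h import *
for n in ("scene","top"):
    o,c=snap(n,n+'0.png'); print(n,{k:np.round(v,3).tolist() for k,v in c.items() if k!='image'})
print({k:np.round(v,3).tolist() for k,v in o.items()})
E
```

```text
pics
scene {'intrinsics': [[511.44, 0.0, 320.113], [0.0, 511.44, 234.172], [0.0, 0.0, 1.0]], 'xyz': [242.676, 359.609, 630.843], 'rotation': [-0.225, -0.096, 0.395, 0.886]}
top {'intrinsics': [[495.996, 0.0, 326.46], [0.0, 495.996, 236.825], [0.0, 0.0, 1.0]], 'xyz': [363.574, -183.582, 946.972], 'rotation': [-0.7, -0.055, 0.079, 0.707]}
{'time_s': 0.05, 'joint_positions': [-1.053, 0.502, -0.427, 1.551, 0.221, 1.138, -0.21], 'qvel': [0.001, 0.002, -0.002, -0.001, 0.0, 0.001, -0.0], 'joint_torque': [-0.01, -56.835, -5.844, -28.019, -0.069, 0.025, 0.0], 'ee_pos': [163.707, 628.34, 225.698], 'tool_rot': [-0.0, 0.127, 0.992, -0.001], 'force': [-0.12, -0.957, 0.689], 'moment': [-0.039, 0.081, 0.04], 'finger_force': 0.0, 'opening': 1.001}
```

View pics/scene0.png

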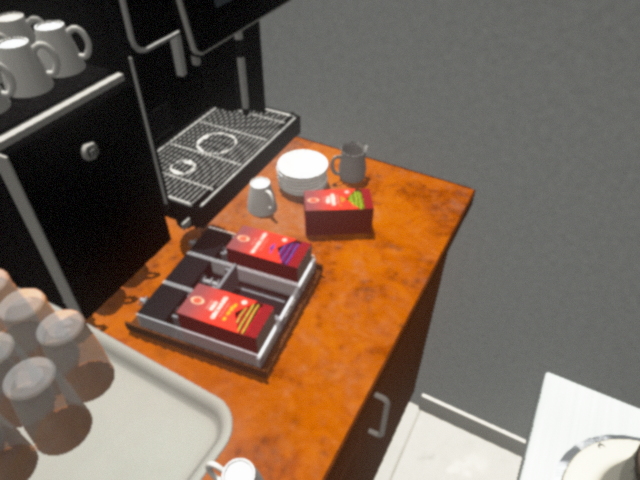

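View pics/top0.png

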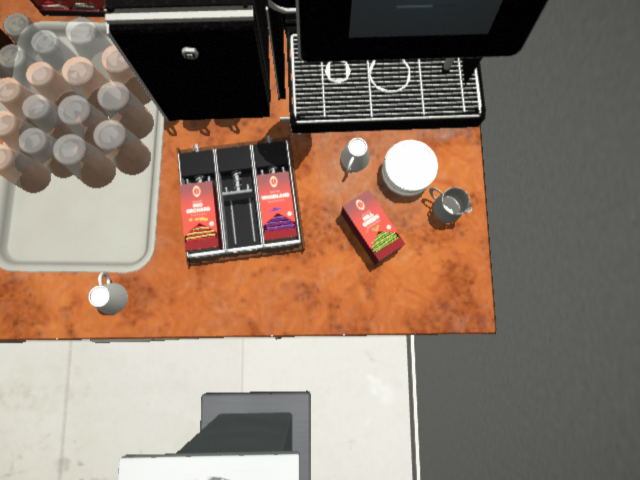

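The empty lane is the middle one. The loose box (top image, about 373,228) lies printed side up, with its striped foot end towards the lower right. I'll enlarge the top image to read exact corners.

Run:
```python
from h import *
im=cv2.imread('pics/top0.png')
a=cv2.resize(im[130:270,170:310],None,fx=4,fy=4,interpolation=cv2.INTER_CUBIC)
b=cv2.resize(im[180:275,335:415],None,fx=4,fy=4,interpolation=cv2.INTER_CUBIC)
c=np.zeros((560,880 if 0 else 800,3),np.uint8); c[:,:480]=a[:, 20:500]; c[:380,480:800]=b
cv2.imwrite('pics/crop.png',c)
```

```text
(no output)
```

View pics/crop.png

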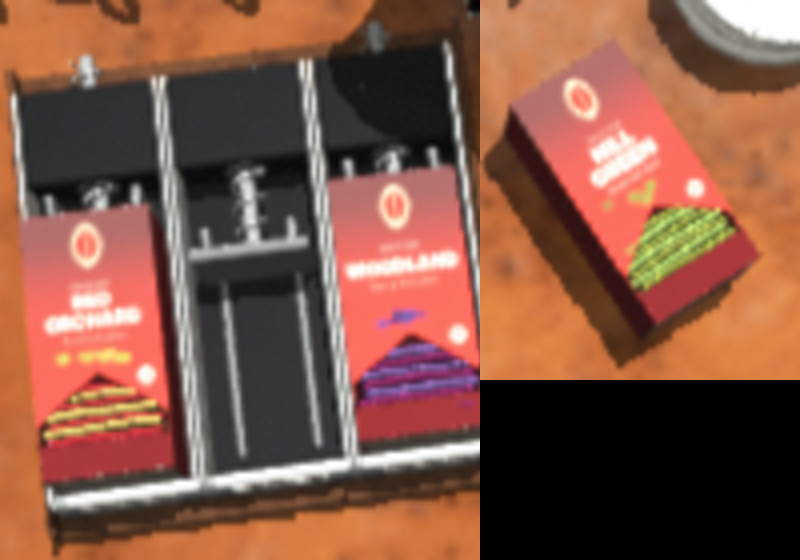

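The stock boxes' feet lie at the lip along crop v≈484 (left) to 443 (right). The loose box's top corners in the crop are (511,106), (613,40), (760,253) and (653,328). Projecting these.

```bash
cat >> h.py <<'E'
from scipy.spatial.transform import Rotation as R
def rot(q): return R.from_quat([q[1],q[2],q[3],q[0]]).as_matrix()
def ray(c,uv,z):
    K=np.array(c['intrinsics']);d=np.linalg.inv(K)@np.array([uv[0],uv[1],1.]);d=rot(c['rotation'])@np.array([d[0],-d[1],-d[2]])
    p=np.array(c['xyz']);return p+d*(z-p[2])/d[2]
def wpix(o,c,P):
    M=np.array(c['mount']);t=rot(o['tool_rot']).T@(np.array(P)-o['ee_pos'])
    q=M[:3,:3].T@(t-M[:3,3]);K=np.array(c['intrinsics']);u=K@np.array([q[0],-q[1],-q[2]]);return u[:2]/u[2]
E
python3 - <<'E'
from h import *
c=bot.read_camera('top')
L=lambda u,v:(175+u/4-.4,130+v/4-.4); B=lambda u,v:(335+(u-480)/4-.4,180+v/4-.4)
def box(n,f,pts,z):
    P=np.array([ray(c,f(*p),z) for p in pts]); e=np.linalg.norm(np.roll(P,-1,0)-P,axis=1)
    h=(P[0]+P[1])/2;ft=(P[2]+P[3])/2;d=h-ft
    print(n,'sides',e.round(1),'head',h.round(1),'foot',ft.round(1),'ang',np.degrees(np.arctan2(d[1],d[0])).round(1))
box('loose',B,[(511,106),(613,40),(760,253),(653,328)],60)
box('b',L,[(20,222),(150,205),(172,466),(42,484)],76)
box('c',L,[(328,182),(453,167),(484,427),(356,443)],76)
for n,p,z in [('lw0',(155,80),46),('lw1',(197,478),46),('rw0',(306,62),46),('rw1',(348,465),46),('lipL',(50,490),40),('lipR',(480,443),40),('fol',(190,256),61),('folR',(307,240),61)]: print(n,ray(c,L(*p),z).round(1))
w=bot.read_camera('wrist'); print(np.round(w['mount'],2).tolist(),w['intrinsics'])
E
```

```text
loose sides [ 57.5 120.   60.7 121.2] head [ 607.3 -269.    60. ] foot [ 504.8 -332.4   60. ] ang 31.7
b sides [ 58.6 121.   57.2 120.9] head [631.9  21.1  76. ] foot [511.7   7.1  76. ] ang 6.6
c sides [ 57.3 122.1  57.3 122. ] head [ 650.  -116.7   76. ] foot [ 528.8 -130.7   76. ] ang 6.6
lw0 [707.   -2.4  46. ]
lw1 [515.1 -27.2  46. ]
rw0 [716.  -73.7  46. ]
rw1 [520.6 -95.9  46. ]
lipL [511.1  40.7  40. ]
lipR [ 531.6 -156.3   40. ]
fol [616.  -23.9  61. ]
folR [623.5 -77.3  61. ]
[[0.0, 0.96, 0.28, 74.41], [1.0, -0.0, 0.0, 0.12], [0.0, 0.28, -0.96, -158.2], [0.0, 0.0, 0.0, 1.0]] [[415.32929147   0.         318.69144497]
 [  0.         415.32929147 236.10308228]
 [  0.           0.           1.        ]]
```

```bash
cat > go.py <<'E'
# usage: go.py x y z closing_angle -> shares of shift and turn from the measured pose
from h import *; import sys
x,y,z,a=map(float,sys.argv[1:5]); o=bot.get_obs(); T=rot(o['tool_rot'])
d=T.T@(np.array([x,y,z])-o['ee_pos']); cur=np.degrees(np.arctan2(T[1,1],T[0,1]))
print('ee',np.round(o['ee_pos'],1),'ang',cur.round(2),'t',round(o['time_s'],2),'F',np.round(o['force'],1),'open',round(o['opening'],3),'tilt',np.round(T[2,:],4))
print('shares',(d/200).round(4),'yaw',round((cur-a)/60,4))
E
python3 go.py 330 460 230 96
python3 go.py 420 270 230 96
python3 go.py 440 80 230 96
```

```text
ee [163.8 628.6 226.1] ang 75.4 t 0.2 F [-0.1 -0.2  0.2] open 1.0 tilt [ 0.     -0.0011 -1.    ]
shares [-1.0167 -0.6065 -0.019 ] yaw -0.3433
ee [163.8 628.6 226.1] ang 75.4 t 0.2 F [-0.1 -0.2  0.2] open 1.0 tilt [ 0.     -0.0011 -1.    ]
shares [-1.6916 -1.4124 -0.0181] yaw -0.3433
ee [163.8 628.6 226.1] ang 75.4 t 0.2 F [-0.1 -0.2  0.2] open 1.0 tilt [ 0.     -0.0011 -1.    ]
shares [-2.0278 -2.3065 -0.0171] yaw -0.3433
```

Emit:
arm_command --moves "1 -0.25 -0.16 0 0;1 -0.5 -0.32 0 0;1 -0.75 -0.48 0 0;1 -1 -0.65 0 0;1 -1 -0.75 0 0;1 -1 -1 0 0"

```text
time_s: 0.95
ee_pos: [307.6, 385.1, 226.7]
tool_rot: [-0.0, 0.127, 0.992, 0.001]
force: [1.0, -1.9, 0.6]
opening: 0.999
finger_force: 0.0
```

Emit:
arm_command --moves "1 -0.2 -0.2 0 0;1 -0.4 -0.4 0 0;1 -0.6 -0.6 0 0;1 -0.8 -0.8 0 0;1 -0.9 -1 0 0;1 -0.9 -1 0 0"

```text
time_s: 1.7
ee_pos: [431.4, 142.2, 226.6]
tool_rot: [-0.0, 0.131, 0.991, -0.001]
force: [-0.3, 1.2, 0.2]
opening: 1.0
finger_force: 0.0
```

Emit:
arm_command --moves "1 -0.1 -0.25 0 0;1 -0.2 -0.5 0 0;1 -0.3 -0.75 0 0;1 -0.4 -1 0 0;1 -0.4 -1 0 0"

```text
time_s: 2.33
ee_pos: [458.0, -70.9, 226.8]
tool_rot: [0.0, 0.13, 0.992, -0.001]
force: [0.1, 1.2, -0.0]
opening: 0.998
finger_force: 0.0
```

```bash
python3 go.py 480 -322 200 121.7
```

```text
ee [458.  -70.9 226.8] ang 75.05 t 2.33 F [ 0.1  1.2 -0. ] open 0.998 tilt [-7.e-04 -1.e-03 -1.e+00]
shares [-0.4301 -1.1847  0.1354] yaw -0.7775
```

Emit:
arm_command --moves "1 -0.1 -0.2 0 -0.15;1 -0.2 -0.4 0 -0.3;1 -0.3 -0.6 0 -0.45;1 -0.4 -0.8 0 -0.6;1 -0.43 -1 0 -0.775;1 -0.43 -1 0 -0.775;1 -0.43 -1 0 -0.775"

```text
time_s: 3.2
ee_pos: [491.0, -280.9, 226.4]
tool_rot: [0.0, -0.275, 0.961, 0.001]
force: [1.8, 1.1, 0.6]
opening: 0.999
finger_force: 0.0
```

```bash
python3 go.py 521.2 -322.2 160 121.7
```

```text
ee [ 491.  -280.9  226.4] ang 121.97 t 3.2 F [1.8 1.1 0.6] open 0.999 tilt [-0.001   0.0016 -1.    ]
shares [-0.0183 -0.2556  0.3315] yaw 0.0045
```

Emit:
arm_command --moves "1 -0.02 -0.2 0.15 0;1 -0.02 -0.255 0.33 0;1 -0.02 -0.255 0.33 0;1 -0.02 -0.255 0.33 0"

```text
time_s: 3.7
ee_pos: [522.3, -321.3, 161.7]
tool_rot: [0.0, -0.277, 0.961, 0.0]
force: [-0.1, 0.7, 0.8]
opening: 0.999
finger_force: 0.0
```

```bash
python3 - <<'E'
from h import *
o,c=snap('wrist','w1.png'); im=cv2.imread('pics/w1.png')
a=np.radians(31.7);e=np.array([np.cos(a),np.sin(a),0]);n=np.array([-e[1],e[0],0]);f=np.array([504.2,-332.7,60])
for l,s in [(0,29),(0,-29),(122,29),(122,-29)]:
    p=wpix(o,c,f+e*l+n*s);print(l,s,p.round(1));cv2.drawMarker(im,tuple(int(round(v)) for v in p),(255,255,0),0,12)
cv2.imwrite('pics/w1m.png',im)
E
python3 go.py 521.2 -322.2 46 121.7
```

```text
0 29 [363.9 204.1]
0 -29 [272.8 203.4]
122 29 [357.5 371. ]
122 -29 [276.7 370.5]
ee [ 522.5 -322.   162.4] ang 122.09 t 3.75 F [ 0.2 -0.2  0.1] open 0.999 tilt [-0.0013 -0.0015 -1.    ]
shares [0.0068 0.0035 0.5819] yaw 0.0065
```

View pics/w1m.png

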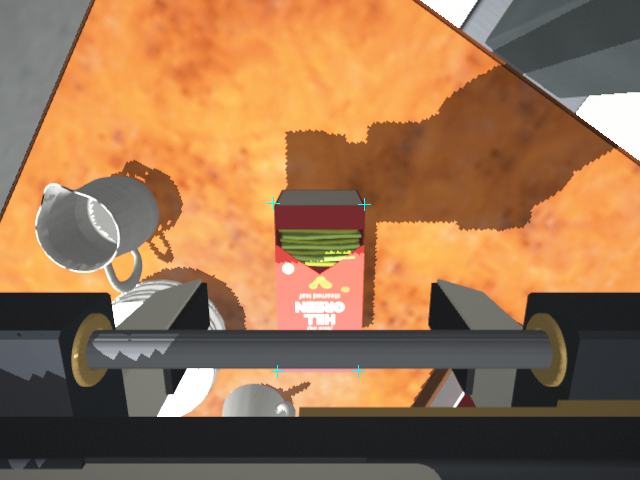

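Wrist view: the box foot edge is at row 205, columns 275 to 364, within 1–2 px of the prediction. The fingers straddle it clear of the plates and jug. Descending for a shallow grip, 14 mm below the top and 20 mm from the foot.

Emit:
arm_command --moves "1 0 0 0.2 0;1 0 0 0.4 0;1 0 0 0.54 0;1 0.005 0.005 0.58 0;1 0.005 0.005 0.58 0;1 0.005 0.005 0.58 0" --force 28

```text
time_s: 4.5
ee_pos: [520.9, -324.2, 46.7]
tool_rot: [0.001, -0.275, 0.961, -0.001]
force: [0.1, 1.1, 0.6]
opening: 0.997
finger_force: 0.0
```

```bash
python3 go.py 521.2 -322.2 46 121.7
```

```text
ee [ 520.9 -324.2   46.7] ang 121.92 t 4.5 F [0.1 1.1 0.6] open 0.997 tilt [-0.0015 -0.0028 -1.    ]
shares [-0.0064  0.0076  0.0034] yaw 0.0036
```

Emit:
arm_command --moves "0.5 0 0 0 0;0.5 0 0 0 0;0.5 0 0 0 0;0.5 0 0 0 0;0.5 0 0 0 0;0.5 0 0 0 0" --force 28

```text
time_s: 5.25
ee_pos: [519.4, -323.6, 44.7]
tool_rot: [-0.0, -0.275, 0.961, 0.0]
force: [-0.2, -0.1, 0.6]
opening: 0.633
finger_force: 28.0
```

Emit:
arm_command --moves "0.5 0 0 -0.05 0;0.5 0 0 -0.15 0;0.5 0 0 -0.25 0;0.5 0 0 -0.4 0;0.5 0 0 -0.55 0;0.5 0 0 -0.7 0;0.5 0 0 -0.7 0"

```text
time_s: 6.12
ee_pos: [521.7, -324.9, 189.1]
tool_rot: [0.003, -0.275, 0.962, -0.003]
force: [1.2, -0.9, -1.6]
opening: 0.634
finger_force: 28.0
```

```bash
python3 - <<'E'
from h import *
snap('scene','s1.png')
s=cv2.imread('pics/s1.png')
snap('wrist','w2.png'); w=cv2.imread('pics/w2.png')
cv2.imwrite('pics/c1.png',np.hstack([cv2.resize(s[80:380,180:480],(400,400)),cv2.resize(w[100:420,160:480],(400,400))]))
E
python3 go.py 482 -69 160 96.8
```

```text
ee [ 519.5 -323.7  185.3] ang 121.89 t 6.22 F [ 0.3  0.3 -1.2] open 0.634 tilt [-3.e-04 -9.e-04 -1.e+00]
shares [-0.5139  1.1805  0.1257] yaw 0.4182
```

View pics/c1.png

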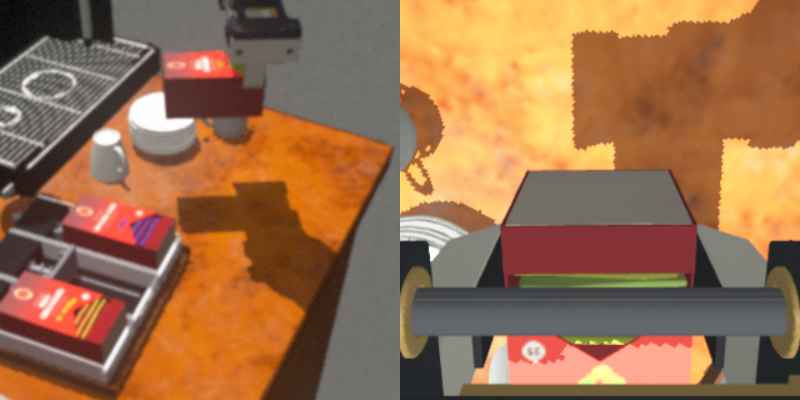

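The box is held level in the grip. From the crop, its foot edge is about 16 mm from the grip line and its top about 13 mm above the TCP. Carrying it above the lane.

Emit:
arm_command --moves "0.5 -0.08 0.12 0 0.06;0.5 -0.16 0.3 0 0.12;0.5 -0.24 0.48 0 0.18;0.5 -0.32 0.64 0 0.24;0.5 -0.38 0.8 0 0.3;0.5 -0.42 0.9 0 0.36;0.5 -0.45 0.98 0 0.41;0.5 -0.45 0.98 0 0.418" --force 32

```text
time_s: 7.22
ee_pos: [491.3, -108.1, 183.6]
tool_rot: [-0.001, -0.061, 0.998, 0.001]
force: [0.8, -1.0, -2.3]
opening: 0.632
finger_force: 32.0
```

```bash
python3 go.py 506.4 -63.5 140 96.8
```

```text
ee [ 491.3 -108.1  183.6] ang 96.99 t 7.22 F [ 0.8 -1.  -2.3] open 0.632 tilt [ 0.0023  0.0012 -1.    ]
shares [-0.1028  0.2117  0.2181] yaw 0.0031
```

Emit:
arm_command --moves "0.5 -0.05 0.1 0 0;0.5 -0.1 0.18 0.03 0;0.5 -0.103 0.212 0.1 0;0.5 -0.103 0.212 0.18 0;0.5 -0.103 0.212 0.215 0;0.5 -0.103 0.212 0.215 0"

```text
time_s: 7.98
ee_pos: [506.8, -65.9, 140.7]
tool_rot: [-0.001, -0.059, 0.998, 0.0]
force: [0.4, 0.1, -0.9]
opening: 0.629
finger_force: 32.0
```

```bash
python3 - <<'E'
from h import *
a=np.radians(6.8);e=np.array([np.cos(a),np.sin(a),0]);n=np.array([-e[1],e[0],0]);S=np.array([520.3,-61.8,0])
o,c=snap('wrist','w3.png'); im=cv2.imread('pics/w3.png')
for s in (-99,-41,41,99): 
    p=wpix(o,c,S+n*s+[0,0,76]);print(s,p.round(1));cv2.drawMarker(im,tuple(int(round(v)) for v in p),(255,255,0),0,10)
for s in (-33,33):
    p=wpix(o,c,S+n*s+[0,0,46]);print('wall',s,p.round(1));cv2.drawMarker(im,tuple(int(round(v)) for v in p),(0,255,0),0,10)
_,t=snap('top','t3.png'); t=cv2.imread('pics/t3.png')
cv2.imwrite('pics/c3.png',np.hstack([im[60:360,80:560],cv2.resize(t[130:280,170:330],(320,300))]))
E
python3 go.py 506.4 -63.5 140 96.8
```

```text
-99 [150.5 277.4]
-41 [251.5 277.3]
41 [394.2 277.2]
99 [495.2 277.2]
wall -33 [271.1 260.2]
wall 33 [373.6 260.1]
ee [507.9 -65.7 141.8] ang 96.78 t 8.07 F [-0.1  0.6 -1.1] open 0.634 tilt [-1.e-04 -2.e-04 -1.e+00]
shares [0.006  0.0118 0.009 ] yaw -0.0004
```

View pics/c3.png

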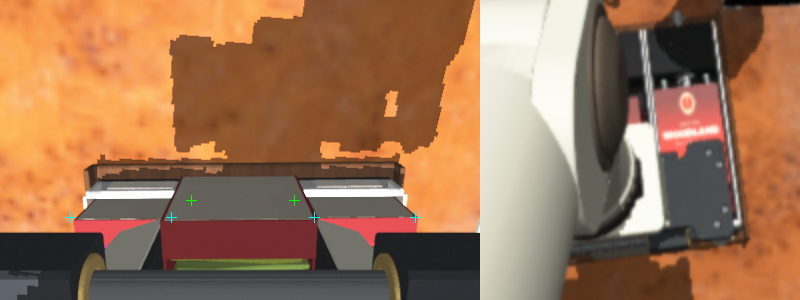

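The stock feet edges are at row 218, at columns 74 and 416 of the crop, which puts the lane centre 3.6 mm to +y of the box. Correcting by that and descending to just above lip height.

Emit:
arm_command --moves "0.5 0.006 0.018 0 0;0.5 0.006 0.018 0.06 0;0.5 0.006 0.018 0.13 0;0.5 0.006 0.018 0.2 0;0.5 0.006 0.018 0.235 0;0.5 0.006 0.018 0.245 0;0.5 0.006 0.018 0.245 0"

```text
time_s: 8.95
ee_pos: [506.3, -61.7, 92.7]
tool_rot: [0.0, -0.059, 0.998, 0.0]
force: [0.5, 0.2, -1.7]
opening: 0.632
finger_force: 32.0
```

```bash
python3 go.py 506.3 -62.4 91 96.8; python3 go.py 540.1 -58.4 91 96.8
```

```text
ee [506.3 -61.7  92.7] ang 96.82 t 8.95 F [ 0.5  0.2 -1.7] open 0.632 tilt [-0.e+00  1.e-04 -1.e+00]
shares [ 0.0004 -0.0036  0.0084] yaw 0.0003
ee [506.3 -61.7  92.7] ang 96.82 t 8.95 F [ 0.5  0.2 -1.7] open 0.632 tilt [-0.e+00  1.e-04 -1.e+00]
shares [-0.1698 -0.0038  0.0084] yaw 0.0003
```

Emit:
arm_command --moves "0.5 -0.02 0 0.008 0;0.5 -0.05 0 0.008 0;0.5 -0.075 0 0.008 0;0.5 -0.1 0 0.008 0;0.5 -0.125 0 0.008 0;0.5 -0.15 0 0.008 0;0.5 -0.17 0 0.008 0;0.5 -0.17 0 0.008 0"

```text
time_s: 9.95
ee_pos: [538.7, -57.8, 90.8]
tool_rot: [-0.002, -0.059, 0.998, -0.0]
force: [-5.6, -0.2, 3.3]
opening: 0.633
finger_force: 32.0
```

```bash
python3 go.py 540.1 -58.4 80 96.8
python3 - <<'E'
from h import *
snap('wrist','w4.png');snap('scene','s4.png')
w=cv2.imread('pics/w4.png');s=cv2.imread('pics/s4.png')
cv2.imwrite('pics/c4.png',np.hstack([w[120:400,120:520],cv2.resize(s[200:340,120:320],(400,280))]))
E
```

```text
ee [538.7 -57.8  90.8] ang 96.82 t 9.95 F [-5.6 -0.2  3.3] open 0.633 tilt [ 3.e-03  2.e-04 -1.e+00]
shares [-0.0066 -0.004   0.0539] yaw 0.0003
```

View pics/c4.png

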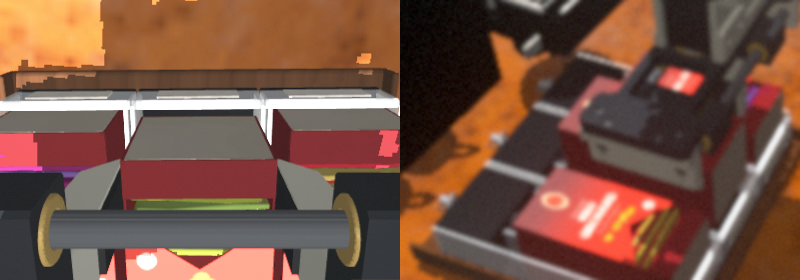

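Run:
```python
from h import *
w=cv2.imread('pics/w4.png')
for r in (232,236,240,244,250,260,270): print(r,[tuple(int(x) for x in w[r,c]) for c in range(238,300,4)])
for col in (318,290): print(col,[(r,int(w[r,col].sum())//3) for r in range(208,284,2)])
```

```text
232 [(35, 31, 83), (40, 37, 89), (255, 255, 255), (253, 253, 252), (229, 229, 226), (139, 145, 151), (102, 100, 98), (47, 45, 44), (48, 45, 43), (46, 44, 44), (48, 45, 46), (45, 43, 44), (47, 43, 44), (47, 45, 44), (48, 46, 45), (47, 46, 44)]
236 [(38, 35, 89), (36, 33, 89), (255, 255, 255), (243, 242, 241), (246, 246, 244), (138, 145, 150), (97, 96, 106), (56, 55, 73), (56, 57, 75), (58, 57, 76), (56, 56, 75), (61, 62, 84), (63, 65, 82), (63, 65, 82), (64, 66, 82), (62, 66, 80)]
240 [(40, 37, 90), (39, 37, 90), (255, 255, 255), (199, 200, 199), (251, 251, 250), (139, 145, 151), (87, 98, 106), (99, 108, 112), (100, 108, 112), (100, 108, 112), (101, 109, 113), (98, 107, 112), (99, 108, 112), (99, 109, 112), (99, 108, 112), (100, 109, 112)]
244 [(38, 36, 89), (39, 37, 90), (255, 255, 255), (155, 156, 155), (254, 254, 254), (55, 53, 86), (101, 110, 114), (102, 111, 114), (101, 107, 112), (99, 107, 110), (100, 108, 112), (100, 107, 111), (100, 109, 113), (101, 108, 112), (100, 108, 113), (102, 109, 113)]
250 [(40, 37, 92), (40, 38, 91), (255, 255, 255), (137, 137, 136), (242, 241, 243), 
[... 928 characters left out ...]
42, 106), (244, 108), (246, 108), (248, 109), (250, 108), (252, 108), (254, 108), (256, 109), (258, 109), (260, 109), (262, 108), (264, 108), (266, 110), (268, 109), (270, 108), (272, 108), (274, 109), (276, 109), (278, 115), (280, 69), (282, 79)]
290 [(208, 50), (210, 92), (212, 135), (214, 133), (216, 181), (218, 177), (220, 246), (222, 255), (224, 255), (226, 255), (228, 255), (230, 45), (232, 45), (234, 46), (236, 70), (238, 106), (240, 106), (242, 104), (244, 107), (246, 108), (248, 108), (250, 108), (252, 109), (254, 108), (256, 107), (258, 109), (260, 110), (262, 109), (264, 107), (266, 109), (268, 109), (270, 108), (272, 110), (274, 109), (276, 110), (278, 124), (280, 68), (282, 80)]
```

Foot is level (rows 237–279, about 114 px wide at its bottom) and about 3 mm behind the lip's inner edge (row 229). Lowering it.

Emit:
arm_command --moves "0.5 -0.007 -0.002 0.01 0;0.5 -0.007 -0.002 0.02 0;0.5 -0.007 -0.002 0.03 0;0.5 -0.007 -0.002 0.04 0;0.5 -0.007 -0.002 0.05 0;0.5 -0.007 -0.002 0.055 0;0.5 -0.007 -0.002 0.055 0"

```text
time_s: 10.92
ee_pos: [539.6, -58.2, 79.6]
tool_rot: [-0.002, -0.059, 0.998, -0.0]
force: [-7.2, -0.4, 1.5]
opening: 0.633
finger_force: 32.0
```

```bash
python3 go.py 540.1 -58.4 79 96.8
python3 - <<'E'
from h import *
snap('wrist','w5.png')
w=cv2.imread('pics/w5.png')
for col in (318,290): print(col,[(r,int(w[r,col].sum())//3) for r in range(206,284,2)])
E
```

```text
ee [539.6 -58.2  79.6] ang 96.81 t 10.93 F [-7.2 -0.4  1.5] open 0.633 tilt [ 3.8e-03  1.0e-04 -1.0e+00]
shares [-0.0023 -0.0015  0.0028] yaw 0.0002
318 [(206, 78), (208, 79), (210, 71), (212, 60), (214, 135), (216, 137), (218, 131), (220, 233), (222, 125), (224, 255), (226, 255), (228, 255), (230, 255), (232, 255), (234, 46), (236, 79), (238, 109), (240, 109), (242, 109), (244, 111), (246, 112), (248, 110), (250, 111), (252, 112), (254, 112), (256, 111), (258, 112), (260, 110), (262, 110), (264, 111), (266, 110), (268, 110), (270, 111), (272, 111), (274, 111), (276, 111), (278, 119), (280, 71), (282, 82)]
290 [(206, 72), (208, 73), (210, 64), (212, 47), (214, 138), (216, 136), (218, 136), (220, 227), (222, 139), (224, 254), (226, 255), (228, 255), (230, 255), (232, 255), (234, 46), (236, 73), (238, 109), (240, 109), (242, 110), (244, 109), (246, 112), (248, 109), (250, 110), (252, 111), (254, 111), (256, 112), (258, 111), (260, 112), (262, 111), (264, 111), (266, 112), (268, 112), (270, 111), (272, 112), (274, 113), (276, 111), (278, 128), (280, 68), (282, 82)]
```

Emit:
arm_command --moves "0.5 0.003 0 0 0;0.5 0.006 0 0 0;0.5 0.009 0 0 0;0.5 0.012 0 0 0;0.5 0.015 0 0 0;0.5 0.015 0 0 0"

```text
time_s: 11.72
ee_pos: [537.6, -58.4, 79.7]
tool_rot: [-0.001, -0.059, 0.998, 0.0]
force: [-4.3, -1.0, -0.4]
opening: 0.637
finger_force: 32.0
```

```bash
python3 go.py 540.1 -58.4 79 96.8
```

```text
ee [537.6 -58.4  79.7] ang 96.82 t 11.72 F [-4.3 -1.  -0.4] open 0.637 tilt [ 1.7e-03  1.0e-04 -1.0e+00]
shares [-0.0124 -0.0017  0.0034] yaw 0.0003
```

Emit:
arm_command --moves "0.5 0.002 0 0 0;0.5 0.004 0 0 0;0.5 0.006 0 0 0;0.5 0.006 0 0 0"

```text
time_s: 12.22
ee_pos: [537.7, -58.3, 79.9]
tool_rot: [0.0, -0.06, 0.998, 0.0]
force: [-0.1, -0.1, -8.5]
opening: 0.631
finger_force: 32.0
```

```bash
python3 go.py 540.1 -58.4 79 96.8
```

```text
ee [537.7 -58.3  79.9] ang 96.83 t 12.22 F [-0.1 -0.1 -8.5] open 0.631 tilt [-0.001  0.    -1.   ]
shares [-0.0119 -0.0018  0.0047] yaw 0.0004
```

The lip now carries the spring (Fx ≈ 0). Releasing gently.

Emit:
arm_command --moves "0.5 0 0 0 0;0.5 0 0 0 0" --force 10

```text
time_s: 12.48
ee_pos: [537.8, -58.3, 80.2]
tool_rot: [0.001, -0.06, 0.998, -0.0]
force: [1.4, -0.7, -8.4]
opening: 0.637
finger_force: 10.0
```

Emit:
arm_command --moves "0.68 0 0 0 0;0.75 0 0 0 0;0.8 0 0 0 0;0.8 0 0 0 0"

```text
time_s: 12.98
ee_pos: [537.5, -58.3, 80.4]
tool_rot: [0.0, -0.06, 0.998, -0.0]
force: [-0.0, 0.4, -0.5]
opening: 0.796
finger_force: 0.0
```

Emit:
arm_command --moves "0.8 0 0 -0.1 0;0.8 0 0 -0.25 0;0.8 0 0 -0.4 0;0.5 0 0 -0.4 0;0.2 0 0 -0.4 0;0 0 0 -0.4 0;0 0 0 -0.4 0;0 0 0 -0.4 0"

```text
time_s: 13.98
ee_pos: [536.9, -58.3, 159.5]
tool_rot: [-0.001, -0.06, 0.998, 0.0]
force: [-0.2, 0.4, -0.1]
opening: 0.308
finger_force: 0.0
```

```bash
python3 - <<'E'
from h import *
o,c=snap('wrist','w6.png');snap('scene','s6.png')
w=cv2.imread('pics/w6.png');s=cv2.imread('pics/s6.png')
cv2.imwrite('pics/c6.png',np.hstack([w[120:420,120:520],cv2.resize(s[200:350,120:320],(400,300))]))
E
python3 go.py 540.1 -58.4 100 96.8
```

```text
ee [537.  -58.3 159.8] ang 96.83 t 14.07 F [ 0.  -0.3  0.2] open 0.221 tilt [ 5.e-04  2.e-04 -1.e+00]
shares [-0.0154 -0.0023  0.299 ] yaw 0.0004
```

View pics/c6.png

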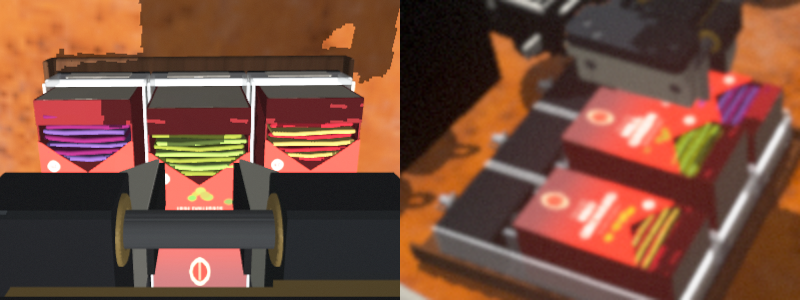

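The middle box is upright between its neighbours but still sits about 15 mm high, held by the spring. Its foot edge is at row 109 against about 99 for the neighbours. Next I press it down with closed fingers at mid-length.

```bash
python3 go.py 576 -54 96 96.8
```

```text
ee [537.  -58.3 159.8] ang 96.83 t 14.07 F [ 0.  -0.3  0.2] open 0.221 tilt [ 5.e-04  2.e-04 -1.e+00]
shares [-0.1962 -0.0018  0.3189] yaw 0.0004
```

Emit:
arm_command --moves "0 -0.1 0 0 0;0 -0.2 0 0.05 0;0 -0.2 0 0.15 0;0 -0.2 0 0.24 0;0 -0.2 0 0.28 0;0 -0.2 0 0.3 0;0 -0.2 0 0.32 0;0 -0.2 0 0.32 0"

```text
time_s: 15.08
ee_pos: [577.0, -53.6, 96.3]
tool_rot: [0.0, -0.059, 0.998, -0.0]
force: [-0.1, 0.5, -0.2]
opening: 0.006
finger_force: 0.0
```

Emit:
arm_command --moves "0 0 0 0.01 0;0 0 0 0.02 0;0 0 0 0.03 0;0 0 0 0.04 0;0 0 0 0.04 0"

```text
time_s: 15.7
ee_pos: [577.2, -53.8, 88.8]
tool_rot: [0.0, -0.059, 0.998, -0.0]
force: [-1.7, -0.8, 4.6]
opening: 0.007
finger_force: 2.3
```

Contact at about 4.6 N. Continuing.

Emit:
arm_command --moves "0 0 0 0.01 0;0 0 0 0.02 0;0 0 0 0.025 0;0 0 0 0.025 0"

```text
time_s: 16.2
ee_pos: [577.2, -53.8, 83.8]
tool_rot: [0.0, -0.059, 0.998, -0.0]
force: [-1.7, -0.1, 3.9]
opening: 0.004
finger_force: 2.4
```

Emit:
arm_command --moves "0 0 0 0.01 0;0 0 0 0.02 0;0 0 0 0.025 0;0 0 0 0.025 0"

```text
time_s: 16.7
ee_pos: [577.2, -53.7, 78.7]
tool_rot: [0.0, -0.059, 0.998, -0.0]
force: [-1.6, -0.2, 4.5]
opening: 0.003
finger_force: 2.4
```

Sliding down at 4–5 N. A little more, until the floor stops it.

Emit:
arm_command --moves "0 0 0 0.005 0;0 0 0 0.01 0;0 0 0 0.014 0;0 0 0 0.014 0"

```text
time_s: 17.2
ee_pos: [577.2, -53.7, 76.3]
tool_rot: [0.0, -0.059, 0.998, -0.0]
force: [-3.0, -0.5, 8.1]
opening: 0.003
finger_force: 4.2
```

Emit:
arm_command --moves "0 0 0 0.003 0;0 0 0 0.005 0;0 0 0 0.005 0"

```text
time_s: 17.58
ee_pos: [577.3, -53.7, 76.3]
tool_rot: [0.0, -0.059, 0.998, -0.0]
force: [-5.1, -0.4, 15.7]
opening: 0.006
finger_force: 7.9
```

The floor stopped it at z = 76.3, which matches the expected 76. Lifting off to check foot and head heights.

Emit:
arm_command --moves "0 0 0 -0.03 0;0 0 0 -0.15 0;0 0.1 0 -0.35 0;0 0.25 0 -0.5 0;0 0.4 0 -0.65 0;0 0.55 0 -0.75 0;0 0.7 0 -0.8 0;0 0.7 0 -0.8 0"

```text
time_s: 18.58
ee_pos: [436.8, -70.8, 235.2]
tool_rot: [0.001, -0.059, 0.998, -0.001]
force: [0.4, 0.3, 0.5]
opening: 0.005
finger_force: 0.0
```

```bash
python3 - <<'E'
from h import *
snap('wrist','w7.png');snap('top','t7.png');snap('scene','s7.png')
w=cv2.imread('pics/w7.png');t=cv2.imread('pics/t7.png');s=cv2.imread('pics/s7.png')
cv2.imwrite('pics/c7.png',np.hstack([cv2.resize(t[130:270,170:310],(500,500)),np.vstack([cv2.resize(w[120:420,120:520],(300,225)),np.zeros((50,300,3),np.uint8),cv2.resize(s[200:350,120:320],(300,225))])]))
E
python3 go.py 540.1 -58.4 100 96.8
```

```text
ee [438.6 -70.1 234.3] ang 96.83 t 18.73 F [-0.4  0.4  0.4] open 0.006 tilt [-8.e-04  0.e+00 -1.e+00]
shares [-0.5104 -0.0022  0.6719] yaw 0.0006
```

View pics/c7.png

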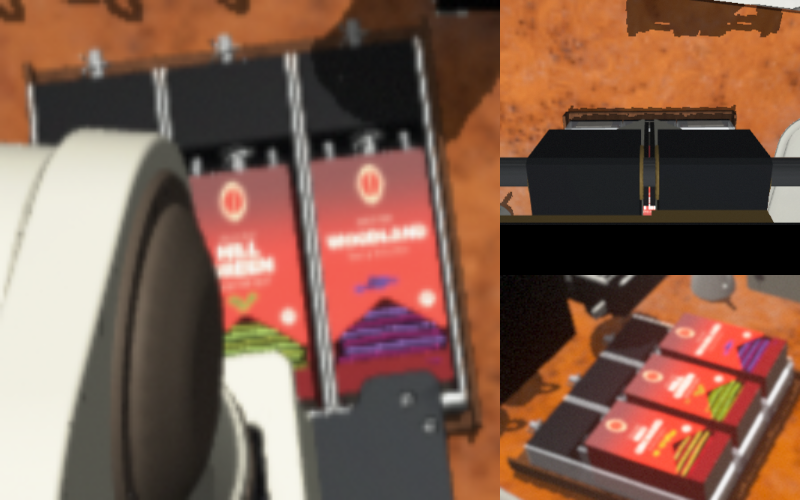

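The box lies level with its neighbours, its head in line with stock_c. A light touch on the foot end will confirm it is flat there too.

Emit:
arm_command --moves "0 -0.2 0 0.1 0;0 -0.4 0 0.25 0;0 -0.49 0 0.4 0;0 -0.5 0 0.55 0;0 -0.5 0 0.68 0;0 -0.5 0 0.74 0;0 -0.5 0 0.76 0;0 -0.5 0 0.77 0"

```text
time_s: 19.73
ee_pos: [537.9, -58.3, 80.7]
tool_rot: [0.001, -0.06, 0.998, -0.0]
force: [0.0, -0.6, -0.2]
opening: 0.006
finger_force: 0.0
```

Emit:
arm_command --moves "0 0 0 0.004 0;0 0 0 0.008 0;0 0 0 0.012 0;0 0 0 0.016 0;0 0 0 0.02 0;0 0 0 0.024 0;0 0 0 0.024 0"

```text
time_s: 20.6
ee_pos: [537.2, -58.4, 76.3]
tool_rot: [0.0, -0.059, 0.998, -0.0]
force: [-3.3, -0.1, 7.9]
opening: 0.007
finger_force: 4.0
```

Emit:
arm_command --moves "0 0 0 -0.03 0;0 0 0 -0.2 0;0 0.1 0 -0.45 0;0 0.25 0 -0.6 0;0 0.4 0 -0.7 0;0 0.4 0 -0.7 0;0 0.4 0 -0.7 0;0 0.4 0 -0.7 0"

```text
time_s: 21.6
ee_pos: [458.1, -67.6, 214.8]
tool_rot: [-0.0, -0.06, 0.998, 0.0]
force: [-0.5, -0.2, -0.2]
opening: 0.007
finger_force: 0.0
```

Run:
```python
from h import *
snap('scene','s8.png'); cv2.imwrite('pics/c8.png',cv2.resize(cv2.imread('pics/s8.png')[210:370,130:340],(788,600),interpolation=cv2.INTER_CUBIC))
```

```text
(no output)
```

View pics/c8.png

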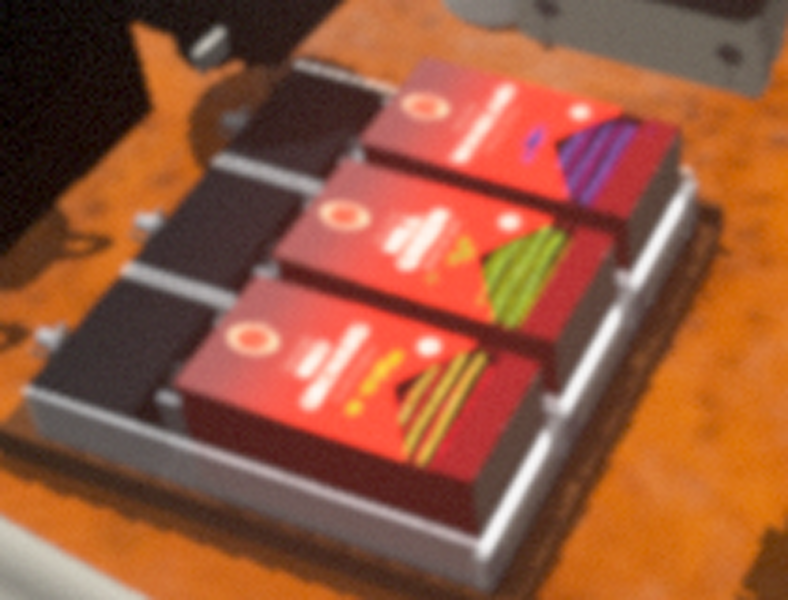

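All three boxes lie level and evenly spaced, with their feet behind the lip line and the follower against the middle box's head. Handing in.

```bash
python3 -c "from cell import bot; print(bot.hand_in())"
```

```text
the job is handed in; nothing more can be done
None
```

The tea box lies flat in the middle lane, printed front up, its foot held against the lip by the follower, which I eased forward; the two stock boxes look undisturbed, and I handed the job in at about 22 s (no verdict was returned).

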